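Build up an idler pulley on its stub axle

TASK

Build up the idler pulley on the upright stub axle, one part on the other: first the dark spacer ring, down on the flange, then the grooved pulley, then the longer of the two plain sleeves, and last the cap, with its spigot down in the sleeve and its head flat on the sleeve's end. Leave the shorter sleeve standing where it is; let go of everything at the end.

Things in the scene. Friction and masses are not known exactly. Their poses are not given: they have to be found in the camera images.
- stub_axle: Stub axle, fixed to the table: a round grey flange, 90 mm across and 6 mm thick, with an upright bright steel post in its middle, 20 mm in diameter, whose slightly tapered tip is 50 mm above the table. Origin at the centre of the flange's underside (table level), z up along the post.
- spacer_center (a point): Spacer ring, dark steel: plain ring, 52 mm outside diameter, 20 mm high. Bore 28 mm right through, axis = own z (upright). Point at the centre of the part, half-way up (on the axis, 10 mm above its underside). Stands flat on the table at the start.
- pulley_center (a point): Pulley, aluminium: flat wheel, 62 mm outside diameter, 16 mm high, with an 8 mm wide groove round its rim (53 mm diameter in the groove) between two 4 mm flanges. Bore 28 mm right through, axis = own z (upright). Point at the centre of the part, half-way up (on the axis, 8 mm above its underside). Stands flat on the table at the start.
- sleeve_long_center (a point): Longer sleeve, bright steel: plain tube, 40 mm outside diameter, 32 mm high. Bore 28 mm right through, axis = own z (upright). Point at the centre of the part, half-way up (on the axis, 16 mm above its underside). Stands flat on the table at the start.
- sleeve_short_center (a point): Shorter sleeve, a spare that is not used: plain bright steel tube, 40 mm outside diameter, 16 mm high. Bore 28 mm right through, axis = own z (upright). Point at the centre of the part, half-way up (on the axis, 8 mm above its underside). Stands flat on the table at the start.
- cap_center (a point): Cap, black plastic: a ribbed round head, 46 mm in diameter and 16 mm high, closed on top, with a spigot 20 mm in diameter and 12 mm long below it. At the start it stands upright on the end of its spigot. Point at the centre of the head, on the axis: 20 mm above the spigot's end, 8 mm above the head's underside. Own z = axis, upright.
Mind the look-alikes: they are no part of the job. Leave any blue, brown or purple look-alike of the part that bears sleeve_long_center alone.

How it is judged:
On the way, in this order (a step that is already met when the one before it is completed fails the run):
1. the spacer ring is over the post and down on the flange (horizontal distance between spacer_center and stub_axle below 0.008 m and z of spacer_center in the frame of stub_axle between 0.013 and 0.019 m and angle between spacer_center's own z axis and vertical below 0.1 rad), for 0.2 s.
2. the pulley is over the post and down on the spacer ring (all of step 1 and horizontal distance between pulley_center and stub_axle below 0.008 m and z of pulley_center in the frame of stub_axle between 0.031 and 0.037 m and angle between pulley_center's own z axis and vertical below 0.1 rad), for 0.2 s.
3. the longer sleeve is over the post's tip and down on the pulley (horizontal distance between each of pulley_center, sleeve_long_center and stub_axle below 0.008 m and z of pulley_center in the frame of stub_axle between 0.031 and 0.037 m and angle between each of pulley_center, sleeve_long_center's own z axis and vertical below 0.1 rad and z of sleeve_long_center in the frame of stub_axle between 0.055 and 0.061 m), for 0.2 s.
At the end, for the whole second after the job is handed in: Spacer, pulley, longer sleeve and cap are stacked in this order on the axle, upright (0.1 rad), within 8 mm of its axis and 3 mm of seated height (centres 16, 34, 58, 82 mm above the table), released, at rest; the shorter sleeve within 30 mm of where it stood (all of step 1 and all of step 3 and horizontal distance between cap_center and stub_axle below 0.008 m and z of cap_center in the frame of stub_axle between 0.079 and 0.085 m and angle between cap_center's own z axis and vertical below 0.1 rad and distance of sleeve_short_center from where it was at the start of the episode below 0.03 m and linear speed of each of spacer, pulley, sleeve_long, cap below 0.02 m/s); the robot touches nothing.
It also fails if it takes over 115 s, if anything falls off the work surface, if the arm or the gripper's body presses on something with over 40 N, if the wrist force passes 120 N, or if a joint passes its speed limit or range.

ROBOT

A 6-joint arm with a two-finger parallel gripper is mounted at the origin on a cart in front of the work surface, level with it; the furniture and walls round the work are solid. World frame = base frame: x ahead of the robot, y to its left, z up, the work surface at z = 0. Lengths are in m, angles in rad, forces in N, time in s.
With the tool pointing down it reaches from about 0.275 to 0.775 m from the base axis. Payload 14.6 kg.
Tool frame: the origin (TCP) lies midway between the tips of the shut fingers; the grasp point (between the pads) lies 19 mm behind it; z points along the fingers, y is the line along which they close (so a half turn about z gives the same grasp; the last joint's range is limited). The gripper opens to 85 mm and grips with 20 to 120 N. Pads are 22 mm wide; open, the fingers measure 114 mm over their backs; the gripper's body (76 mm by 85 mm) begins 54 mm behind the grasp point. The pads swing forward as they close: fully open they stand 13 mm farther back than shut.
Start: joints at [0.963, 0.263, -0.048, 1.259, 0, 1.415], TCP at [0.23, 0.472, 0.231] pointing down, gripper open.
Joint ranges: [-2.65, 2.65], [-0.89, 1.7], [-1.18, 1.37], [-2.13, 2.11], [-1.35, 1.29], [-3.14, 3.14]. Speed limits (rad/s): [1.89, 1.89, 2.57, 2.79, 3.14, 3.14].

INTERFACE

Orientations are given as a rotation vector (axis times angle).
In Python, from rig import bot gives the robot as it stands.
- The arm moves only by the shell command python3 -m pendant 'ROWS' [FORCE]. ROWS is text: rows parted by semicolons, each of 7 numbers parted by spaces: the shift along the tool's x, y, z in mm, then the turn, a rotation vector about the tool's x, y, z in rad, then the gripper command: -1 is shut, 1 is fully open, values between are in proportion. In form: tx ty tz rx ry rz grip; .... A call has exactly 8 rows; each row is the pose to reach, as a shift and turn from the pose commanded when the call began, along the tool's axes at that moment; what a row does not reach only later rows make up. A row lasts 1/12 s, in which the tool goes at most 41.7 mm and 7.16 degrees, less where a joint would pass 70% of its speed; a pose out of reach is approached as far as the arm can. A call with a gripper value outside its range is refused whole. The fingers move at their own pace and stop on an object; FORCE is the grip in N (left out, the last holds). Time passes only in rows, so rows that repeat a pose let the fingers close, or fill a call up. It gives the time, the measured TCP pose, the force, the opening and the grip force at its end, in the units of the state.
- bot.read_state(): the state, without advancing time (a new reading comes with each control period).
- bot.capture(name): name is "side" or "top" or "wrist"; returns (picture, depth): 384x512x3 uint8, blue, green, red; 384x512 float32, m along the optical axis (not along the pixel's ray), 0 where there is no reading.
- bot.camera_params(name): a dict with "fov_y" (degrees; the focal length in pixels is half the picture's height over the tangent of half this angle, whatever the lens; pixels are square), "cx", "cy" (the principal point, pixels), "cam_to_world" (4x4, takes a point from camera to world coordinates); the wrist camera has in their place "tool_from_camera" (4x4, takes a point from camera to tool coordinates, whose origin is the TCP and whose axes are the flange's). Camera axes: x right, y up, looking along -z (the intrinsics and any distortion apply to the point x, -y, -z); pixel columns grow to the right and rows downward; lengths in m; the calibration is good to about 2 mm. The wrist camera is an equidistant fisheye: a pixel r from the principal point sees the ray r / f radians off the axis. A picture is of the moment at which its call begins: read the wrist's pose just before it. camera_params takes no time and is no camera call.
- bot.job_done(): hands the job in; it is judged then, once.
The state is a dict: "clock": time; "joint_pos": joint angles; "qvel": joint speeds; "tau": joint torques, N m; "ee_pos": TCP position; "ee_rot": TCP orientation; "force": force on the tool from outside, world axes, zero at the start; "ft_torque": the same for the moment, N m; "grip_width": finger opening in m; "gripper_force": force on a finger pad.
Only numpy, scipy, OpenCV 4.12 (cv2) and the standard library are available. Lean on these libraries where they do the work, as an engineer would, in place of code of your own. Each camera call takes 0.05 s, during which the arm holds its last target. There are 200 camera calls.

## Working session

There is one attempt and no reset: what is moved stays moved. The work goes in short steps, Python scripts to look and compute and a shell command to move; the robot and the scene stay as the last step left them, time stands still between calls to the robot, and variables do not carry over. Pictures are saved under pics/ and viewed, at most 14 in all, crops included, and the job is handed in when it is done.

```bash
ls; mkdir -p pics; python3 - <<'E'
from rig import bot
import cv2, numpy as np
s=bot.read_state(); print(s)
for n in ("top","side"):
    im,d=bot.capture(n); cv2.imwrite(f"pics/{n}0.png",im); np.save(f"pics/{n}0.npy",d); 
    p=bot.camera_params(n); print(n,p, d.min(), d.max())
print(bot.camera_params("wrist"))
E
```

```text
pics
{'clock': 0.0, 'joint_pos': array([ 9.62681239e-01,  2.63535060e-01, -4.89278685e-02,  1.25939473e+00,
        1.19668681e-05,  1.41555185e+00]), 'qvel': array([-0.00037507,  0.00017191,  0.00027038, -0.00063894,  0.00030135,
        0.0008611 ]), 'tau': array([-1.28733722e-03, -6.37621164e+01,  3.84570265e+01,  1.38139885e-02,
       -1.56759171e-05,  1.48373499e-05]), 'ee_pos': array([0.22953392, 0.47186736, 0.23082213]), 'ee_rot': array([-7.05212747e-01, -3.06100041e+00,  1.53997163e-03]), 'force': array([-0.41250333,  0.42082084, -0.41850422]), 'ft_torque': array([-0.03988288,  0.01951973, -0.01470287]), 'gripper_force': 0.0, 'grip_width': 0.08487791663898886}
top {'fov_y': 57.959927306847206, 'cx': 249.84864205133738, 'cy': 189.13985639333544, 'cam_to_world': array([[ 0.02468585,  0.9907862 , -0.13316646,  0.46711904],
       [-0.99941812,  0.02759541,  0.02004757, -0.0679754 ],
       [ 0.02353764,  0.13259409,  0.99089091,  0.90149643],
       [ 0.        ,  0.        ,  0.        ,  1.        ]])} 0.0 1.8248938
side {'fov_y': 49.439443862579914, 'cx': 258.74298447502474, 'cy': 186.98639085216627, 'cam_to_world': array([[ 0.92816641,  0.21986122, -0.30028013,  0.33739457],
       [-0.3721532 ,  0.55485072, -0.74407169, -0.705896  ],
       [ 0.00301814,  0.80237256,  0.59681586,  0.53835594],
       [ 0.        ,  0.        ,  0.        ,  1.        ]])} 0.0 3.999882
{'fov_y': 65.70646984690485, 'cx': 259.4496650161454, 'cy': 188.61383965572338, 'tool_from_camera': array([[-3.21675936e-04,  9.60810837e-01,  2.77204675e-01,
         7.02466127e-02],
       [ 9.99999919e-01,  2.41586057e-04,  3.23073223e-04,
        -1.13063437e-03],
       [ 2.43443470e-04,  2.77204756e-01, -9.60810837e-01,
        -1.43284775e-01],
       [ 0.00000000e+00,  0.00000000e+00,  0.00000000e+00,
         1.00000000e+00]])}
```

View pics/top0.png

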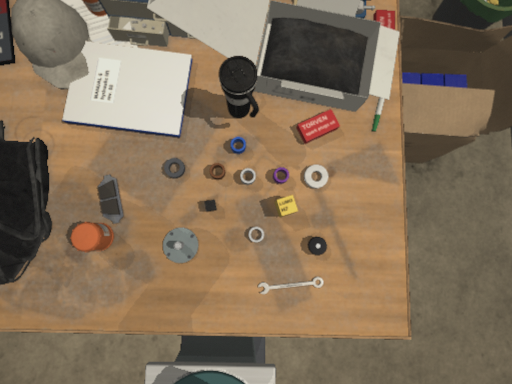

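View pics/side0.png

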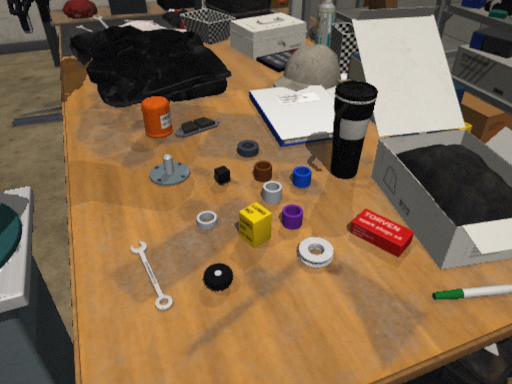

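The top view shows the spacer at (174,168), pulley (316,177), sleeves at (248,176) and (256,234), cap (317,245) and axle (180,245). In the side view the sleeve at (272,191) is the taller one, so it's the long sleeve. The one at (206,219) is the short sleeve.

```bash
cat > h.py <<'E'
from rig import bot
import cv2, numpy as np
from scipy.spatial.transform import Rotation as R
def cloud(name,d,tool=None):
    p=bot.camera_params(name); H,W=d.shape; f=H/2/np.tan(np.radians(p["fov_y"]/2))
    v,u=np.mgrid[:H,:W]; x=(u-p["cx"])/f; y=(v-p["cy"])/f
    if name=="wrist":
        r=np.hypot(x,y)+1e-9; k=np.tan(r)/r; x,y=x*k,y*k
        M=tool@p["tool_from_camera"]
    else: M=p["cam_to_world"]
    P=np.stack([x*d,-y*d,-d],-1)
    return P@M[:3,:3].T+M[:3,3]
def toolpose():
    s=bot.read_state(); T=np.eye(4); T[:3,:3]=R.from_rotvec(s["ee_rot"]).as_matrix(); T[:3,3]=s["ee_pos"]; return T
def ring(P,c,rad,zlo,zhi):
    """points within rad of c with z in range: enclosing circle in mm"""
    m=(np.hypot(P[...,0]-c[0],P[...,1]-c[1])<rad)&(P[...,2]>zlo)&(P[...,2]<zhi)
    Q=P[m]
    if len(Q)<5: return None
    (x,y),r=cv2.minEnclosingCircle((Q[:,:2]*1000).astype(np.float32))
    return round(x,1),round(y,1),round(r,1),round(float(np.median(Q[:,2]))*1000,1),len(Q)
E
python3 - <<'E'
from h import *
d=np.load("pics/top0.npy"); P=cloud("top",d)
for n,u,v,h,r in [("spacer",174,168,20,26),("pulley",316,177,16,31),("A",248,176,32,20),("B",256,234,16,20),("cap",317,245,28,23),("flange",180,245,6,45),("post",178,245,50,10),("brown",218,172,0,20),("blue",238,145,0,20),("purple",281,176,0,20),("cube",208,206,0,0),("yellow",287,206,0,0)]:
    w=P[v-16:v+17,u-16:u+17]; hh=np.percentile(w[...,2],90)*1000
    c=np.median(w[w[...,2]>.008],0)[:2] if (w[...,2]>.008).sum()>10 else P[v,u,:2]
    z=h/1000 if h else hh/1000
    print(n,np.round(c*1000),"p90",round(hh,1),"max",round(w[...,2].max()*1000,1),ring(P,c,.05,z-.004,z+.006))
E
```

```text
spacer [636. 112.] p90 19.8 max 901.5 (636.7, 112.3, 25.9, 19.8, 223)
pulley [ 625. -255.] p90 16.8 max 901.5 (625.3, -256.2, 30.6, 16.1, 341)
A [616. -77.] p90 26.2 max 901.5 (618.9, -78.1, 19.8, 31.2, 98)
B [ 471. -102.] p90 4.6 max 901.5 (471.0, -103.1, 19.6, 15.8, 103)
cap [ 446. -256.] p90 28.3 max 901.5 (445.8, -257.2, 23.6, 28.1, 267)
flange [440.  85.] p90 9.1 max 901.5 (440.8, 85.4, 49.4, 6.2, 937)
post [441.  85.] p90 9.1 max 901.5 (438.6, 88.1, 9.5, 49.1, 48)
brown [629.   0.] p90 24.5 max 901.5 (629.9, 0.4, 19.9, 29.0, 34)
blue [698. -50.] p90 24.5 max 901.5 (700.2, -51.0, 20.0, 29.4, 45)
purple [ 622. -163.] p90 25.6 max 901.5 (623.5, -163.3, 19.7, 30.0, 46)
cube [540.  14.] p90 30.4 max 38.4 (540.9, 14.5, 17.3, 33.5, 108)
yellow [ 541. -172.] p90 63.1 max 901.5 (543.4, -175.1, 28.2, 62.5, 289)
```

```bash
python3 -m pendant '-240 -170 50 0 0 -0.4527 1;-240 -170 50 0 0 -0.4527 1;-240 -170 50 0 0 -0.4527 1;-240 -170 50 0 0 -0.4527 1;-240 -170 50 0 0 -0.4527 1;-240 -170 50 0 0 -0.4527 1;-240 -170 50 0 0 -0.4527 1;-240 -170 50 0 0 -0.4527 1' 40; python3 -c "
from h import *
print(toolpose().round(3))"
```

```text
clock: 0.77
ee_pos: [0.3719, 0.2112, 0.1806]
ee_rot: [-0.003, -3.141, 0.001]
force: [-0.9, -0.2, -1.1]
grip_width: 0.0852
gripper_force: 0.0
[[-1.     0.002 -0.     0.372]
 [ 0.002  1.    -0.001  0.211]
 [ 0.    -0.001 -1.     0.181]
 [ 0.     0.     0.     1.   ]]
```

```bash
python3 -m pendant '-68 -125 30 0 0 0 1;-68 -125 30 0 0 0 1;-68 -125 30 0 0 0 1;-68 -125 30 0 0 0 1;-68 -125 30 0 0 0 1;-68 -125 30 0 0 0 1;-68 -125 30 0 0 0 1;-68 -125 30 0 0 0 1'; cat > look.py <<'E'
import sys
from h import *
# look.py pic  x y rad zlo zhi ...   (mm)
T=toolpose(); im,d=bot.capture("wrist"); P=cloud("wrist",d,T)
if sys.argv[1]!="-": cv2.imwrite(f"pics/{sys.argv[1]}.png",im)
print("tcp",(T[:3,3]*1000).round(1))
a=list(map(float,sys.argv[2:]))
for i in range(0,len(a),5):
    x,y,r,l,h=[v/1000 for v in a[i:i+5]]; print(ring(P,(x,y),r,l,h))
E
python3 look.py axle 439 87 60 4 9  439 87 20 44 54
```

```text
clock: 1.43
ee_pos: [0.4387, 0.09, 0.1514]
ee_rot: [-0.002, 3.142, 0.0]
force: [0.2, 0.5, 0.2]
grip_width: 0.0854
gripper_force: 0.0
tcp [438.7  90.  151.4]
(439.7, 87.1, 45.2, 6.6, 5424)
(439.5, 87.5, 9.9, 49.4, 388)
```

View pics/axle.png

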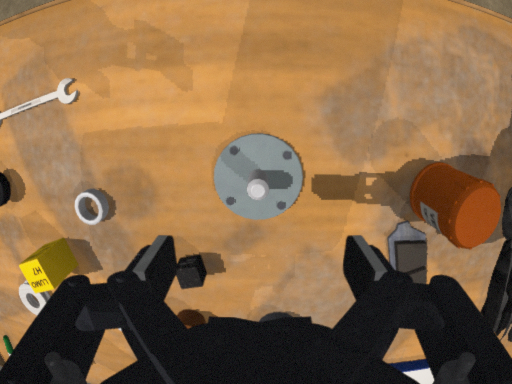

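The wrist view shows the post tip at (257,188) on the flange. The radii match (45.2 and 9.9 mm), so the axle is at (439.6, 87.3). Next is the spacer.

```bash
python3 -m pendant '-198 22 50 0 0 0 1;-198 22 50 0 0 0 1;-198 22 50 0 0 0 1;-198 22 50 0 0 0 1;-198 22 50 0 0 0 1;-198 22 50 0 0 0 1;-198 22 50 0 0 0 1;-198 22 50 0 0 0 1'; 
python3 look.py spacer 637 112 45 16 24
```

```text
clock: 2.15
ee_pos: [0.6364, 0.1121, 0.1012]
ee_rot: [0.002, -3.141, -0.0]
force: [-0.5, -0.9, -0.0]
grip_width: 0.0852
gripper_force: 0.0
tcp [636.4 112.1 101.2]
(637.4, 111.3, 26.0, 20.5, 2292)
```

```bash
python3 -m pendant '-1 -1 40 0 0 0 1;-1 -1 75 0 0 0 1;-1 -1 90 0 0 0 1;-1 -1 99 0 0 0 1;-1 -1 100 0 0 0 1;-1 -1 100 0 0 0 1;-1 -1 100 0 0 0 -1;-1 -1 100 0 0 0 -1' 40; python3 -m pendant '0 0 0 0 0 0 -1;0 0 0 0 0 0 -1;0 0 0 0 0 0 -1;0 0 0 0 0 0 -1;0 0 0 0 0 0 -1;0 0 0 0 0 0 -1;0 0 0 0 0 0 -1;0 0 0 0 0 0 -1'
```

```text
clock: 2.87
ee_pos: [0.6389, 0.1103, 0.0029]
ee_rot: [0.0, 3.139, 0.0]
force: [-0.3, -0.2, 0.1]
grip_width: 0.0637
gripper_force: 0.0
clock: 3.53
ee_pos: [0.6388, 0.1104, 0.0029]
ee_rot: [-0.0, 3.139, 0.0]
force: [-2.7, 1.3, 13.0]
grip_width: 0.0498
gripper_force: 40.0
```

```bash
python3 -m pendant '0 0 -20 0 0 0 -1;0 0 -60 0 0 0 -1;0 0 -90 0 0 0 -1;40 -5 -90 0 0 0 -1;80 -10 -90 0 0 0 -1;120 -15 -90 0 0 0 -1;160 -20 -90 0 0 0 -1;198 -23 -90 0 0 0 -1'; python3 -m pendant '0 0 0 0 0 0 -1;0 0 0 0 0 0 -1;0 0 0 0 0 0 -1;0 0 0 0 0 0 -1;0 0 0 0 0 0 -1;0 0 0 0 0 0 -1;0 0 0 0 0 0 -1;0 0 0 0 0 0 -1'
python3 look.py held1 441 87 40 105 118 441 87 20 44 54
```

```text
clock: 4.2
ee_pos: [0.4379, 0.0869, 0.0915]
ee_rot: [0.0, 3.141, -0.0]
force: [-0.0, -0.4, -0.4]
grip_width: 0.0496
gripper_force: 43.0
clock: 4.87
ee_pos: [0.4404, 0.0872, 0.0911]
ee_rot: [-0.0, -3.141, 0.0]
force: [0.0, -0.2, -1.2]
grip_width: 0.0498
gripper_force: 43.0
tcp [440.4  87.2  91.1]
(433.8, 86.3, 38.7, 108.7, 6588)
None
```

View pics/held1.png

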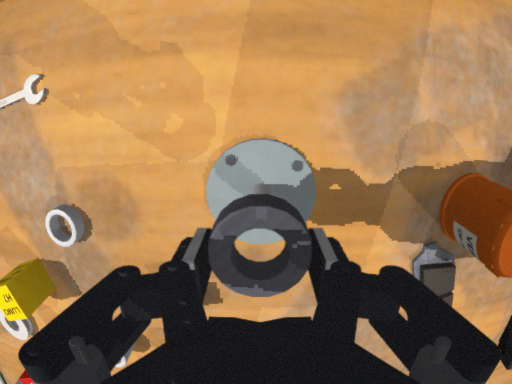

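The ring is held at (262,246), with the fingers at its sides. I'll measure its near and far extent along x in the slice between the fingers.

```bash
cat > held.py <<'E'
import sys
from h import *
# held.py zlo zhi outer_radius_mm: x centre, z of top and y-sides of the held part from a central strip
zl,zh,r=map(float,sys.argv[1:4]); T=toolpose(); im,d=bot.capture("wrist"); P=cloud("wrist",d,T)*1000
t=T[:3,3]*1000; print("tcp",t.round(1))
m=(abs(P[...,1]-t[1])<6)&(P[...,2]>zl)&(P[...,2]<zh)&(abs(P[...,0]-t[0])<r+12)
Q=P[m]; top=np.median(Q[:,2]); print("z",np.percentile(Q[:,2],[2,25,50,75,98]).round(1),len(Q))
for b in range(-36,37,3):
    k=abs(Q[:,0]-t[0]-b)<1.5
    if k.sum(): print(b,k.sum(),np.median(Q[k,2]).round(1),end=" | ")
m=abs(Q[:,2]-top)<2; x=Q[m,0]
print("\ntop x extent rel tcp",(x.min()-t[0]).round(1),(x.max()-t[0]).round(1),"centre",((x.min()+x.max())/2).round(1))
E
python3 held.py 85 125 26
```

```text
tcp [440.3  87.2  91.1]
z [ 91.5 102.5 108.1 108.8 109.8] 1755
-27 356 102.6 | -24 176 108.7 | -21 162 108.9 | -18 161 108.8 | -15 72 108.3 | 9 2 98.8 | 12 451 101.4 | 15 126 108.7 | 18 116 108.7 | 21 102 108.7 | 24 31 108.3 | 
top x extent rel tcp -27.3 24.5 centre 438.9
```

```bash
python3 -m pendant '-1 0 30 0 0 0 -1;-1 0 50 0 0 0 -1;-1 0 62 0 0 0 -1;-1 0 72 0 0 0 -1;-1 0 79 0 0 0 -1;-1 0 82 0 0 0 -1;-1 0 82 0 0 0 -1;-1 0 82 0 0 0 -1'; python3 -m pendant '0 0 0 0 0 0 -1;0 0 0 0 0 0 -1;0 0 0 0 0 0 0.7;0 0 0 0 0 0 0.7;0 0 0 0 0 0 0.7;0 0 0 0 0 0 0.7;0 0 0 0 0 0 0.7;0 0 0 0 0 0 0.7'; python3 -m pendant '0 0 -30 0 0 0 1;0 0 -70 0 0 0 1;0 0 -110 0 0 0 1;0 0 -110 0 0 0 1;0 0 -110 0 0 0 1;0 0 -110 0 0 0 1;0 0 -110 0 0 0 1;0 0 -110 0 0 0 1'; python3 look.py sp_on 440 87 40 22 32 440 87 15 44 54
```

```text
clock: 5.63
ee_pos: [0.4414, 0.0872, 0.0096]
ee_rot: [0.0, 3.141, 0.0]
force: [-0.1, -0.4, -1.8]
grip_width: 0.0498
gripper_force: 43.0
clock: 6.3
ee_pos: [0.4411, 0.0872, 0.0093]
ee_rot: [-0.0, -3.142, 0.0]
force: [-0.8, -0.3, -0.0]
grip_width: 0.0727
gripper_force: 0.0
clock: 6.97
ee_pos: [0.4404, 0.0872, 0.1182]
ee_rot: [-0.0, -3.139, 0.0]
force: [0.2, 0.3, -0.2]
grip_width: 0.0855
gripper_force: 0.0
tcp [440.4  87.2 118.2]
(439.8, 86.0, 25.9, 26.5, 2070)
(439.9, 87.2, 10.1, 49.5, 508)
```

```bash
python3 -m pendant '-90 -170 0 0 0 0 1;-90 -170 0 0 0 0 1;-90 -170 0 0 0 0 1;-90 -170 0 0 0 0 1;-90 -170 0 0 0 0 1;-90 -170 0 0 0 0 1;-90 -170 0 0 0 0 1;-90 -170 0 0 0 0 1'; python3 -m pendant '-95 -173 18 0 0 0 1;-95 -173 18 0 0 0 1;-95 -173 18 0 0 0 1;-95 -173 18 0 0 0 1;-95 -173 18 0 0 0 1;-95 -173 18 0 0 0 1;-95 -173 18 0 0 0 1;-95 -173 18 0 0 0 1'; python3 look.py pulley 625 -256 45 12 20
```

```text
clock: 7.68
ee_pos: [0.5304, -0.0823, 0.1186]
ee_rot: [-0.0, -3.14, -0.001]
force: [0.3, 0.1, 0.6]
grip_width: 0.0853
gripper_force: 0.0
clock: 8.35
ee_pos: [0.6256, -0.2542, 0.1011]
ee_rot: [0.002, -3.141, -0.001]
force: [0.3, -0.5, 0.5]
grip_width: 0.0854
gripper_force: 0.0
tcp [ 625.6 -254.2  101.1]
(626.3, -258.4, 31.1, 16.6, 3486)
```

```bash
python3 -m pendant '-1 -3 40 0 0 0 1;-1 -3 75 0 0 0 1;-1 -3 92 0 0 0 1;-1 -3 101 0 0 0 1;-1 -3 104 0 0 0 1;-1 -3 104 0 0 0 1;-1 -3 104 0 0 0 1;-1 -3 104 0 0 0 -1' 40; python3 -m pendant '0 0 0 0 0 0 -1;0 0 0 0 0 0 -1;0 0 0 0 0 0 -1;0 0 0 0 0 0 -1;0 0 0 0 0 0 -1;0 0 0 0 0 0 -1;0 0 0 0 0 0 -1;0 0 0 0 0 0 -1'
```

```text
clock: 9.07
ee_pos: [0.6279, -0.259, -0.0011]
ee_rot: [-0.0, 3.14, -0.002]
force: [0.8, -0.6, -0.4]
grip_width: 0.0756
gripper_force: 0.0
clock: 9.73
ee_pos: [0.6277, -0.2589, -0.0012]
ee_rot: [0.0, 3.14, -0.001]
force: [-1.3, 2.5, 10.6]
grip_width: 0.0594
gripper_force: 43.4
```

```bash
python3 -m pendant '0 0 -20 0 0 0 -1;0 0 -60 0 0 0 -1;0 0 -95 0 0 0 -1;10 35 -110 0 0 0 -1;28 70 -115 0 0 0 -1;46 105 -115 0 0 0 -1;64 140 -115 0 0 0 -1;80 170 -115 0 0 0 -1'; python3 -m pendant '18 35 0 0 0 0 -1;36 70 0 0 0 0 -1;54 105 0 0 0 0 -1;72 140 0 0 0 0 -1;90 160 0 0 0 0 -1;107 176 0 0 0 0 -1;107 176 0 0 0 0 -1;107 176 0 0 0 0 -1'; python3 -m pendant '0 0 0 0 0 0 -1;0 0 0 0 0 0 -1;0 0 0 0 0 0 -1;0 0 0 0 0 0 -1;0 0 0 0 0 0 -1;0 0 0 0 0 0 -1;0 0 0 0 0 0 -1;0 0 0 0 0 0 -1'; python3 held.py 105 140 31
```

```text
clock: 10.4
ee_pos: [0.5457, -0.087, 0.1128]
ee_rot: [0.0, 3.141, 0.0]
force: [0.3, -0.1, -0.7]
grip_width: 0.0592
gripper_force: 46.6
clock: 11.07
ee_pos: [0.4397, 0.0879, 0.1129]
ee_rot: [-0.003, 3.141, -0.0]
force: [0.7, -0.1, -2.0]
grip_width: 0.0595
gripper_force: 46.6
clock: 11.73
ee_pos: [0.4402, 0.0872, 0.1123]
ee_rot: [-0.0, -3.142, 0.0]
force: [0.5, -0.9, -1.1]
grip_width: 0.0592
gripper_force: 46.6
tcp [440.2  87.2 112.3]
z [116.3 128.4 129.6 130.2 131. ] 2091
-33 15 118.5 | -30 348 128.4 | -27 180 130.0 | -24 167 130.0 | -21 171 130.0 | -18 159 130.0 | -15 96 129.8 | -12 1 129.3 | 12 323 123.0 | 15 184 129.5 | 18 103 129.9 | 21 112 129.9 | 24 108 130.0 | 27 96 130.0 | 30 28 129.3 | 
top x extent rel tcp -31.8 30.3 centre 439.5
```

```bash
python3 -m pendant '0 0 30 0 0 0 -1;0 0 50 0 0 0 -1;0 0 65 0 0 0 -1;0 0 76 0 0 0 -1;0 0 84 0 0 0 -1;0 0 87 0 0 0 -1;0 0 87 0 0 0 -1;0 0 87 0 0 0 -1'; python3 -m pendant '0 0 0 0 0 0 -1;0 0 0 0 0 0 -1;0 0 0 0 0 0 0.9;0 0 0 0 0 0 0.9;0 0 0 0 0 0 0.9;0 0 0 0 0 0 0.9;0 0 0 0 0 0 0.9;0 0 0 0 0 0 0.9'; python3 -m pendant '0 0 -30 0 0 0 1;0 0 -70 0 0 0 1;0 0 -100 0 0 0 1;0 0 -100 0 0 0 1;0 0 -100 0 0 0 1;0 0 -100 0 0 0 1;0 0 -100 0 0 0 1;0 0 -100 0 0 0 1'; python3 look.py pl_on 440 87 45 38 46 440 87 15 46.5 54
```

```text
clock: 12.45
ee_pos: [0.4404, 0.0872, 0.0256]
ee_rot: [0.0, 3.141, 0.0]
force: [-0.2, 0.7, -2.4]
grip_width: 0.0594
gripper_force: 46.7
clock: 13.12
ee_pos: [0.4401, 0.0872, 0.0253]
ee_rot: [0.0, 3.142, 0.0]
force: [-0.5, 0.4, -0.6]
grip_width: 0.081
gripper_force: 0.0
clock: 13.78
ee_pos: [0.4395, 0.0872, 0.1243]
ee_rot: [-0.0, -3.14, 0.0]
force: [0.2, -0.4, -0.0]
grip_width: 0.0855
gripper_force: 0.0
tcp [439.5  87.2 124.3]
(439.5, 86.1, 31.1, 42.5, 3646)
(439.6, 87.3, 9.7, 49.7, 443)
```

```bash
python3 -m pendant '-179 -165 24 0 0 0 0.35;-179 -165 24 0 0 0 0.35;-179 -165 24 0 0 0 0.35;-179 -165 24 0 0 0 0.35;-179 -165 24 0 0 0 0.35;-179 -165 24 0 0 0 0.35;-179 -165 24 0 0 0 0.35;-179 -165 24 0 0 0 0.35'; python3 look.py sl 618 -78 35 28 36
```

```text
clock: 14.5
ee_pos: [0.6195, -0.079, 0.0995]
ee_rot: [-0.003, -3.14, -0.001]
force: [-0.9, 0.3, -0.6]
grip_width: 0.0578
gripper_force: 0.0
tcp [619.5 -79.   99.5]
(619.8, -79.6, 20.0, 32.2, 1140)
```

View pics/sl.png

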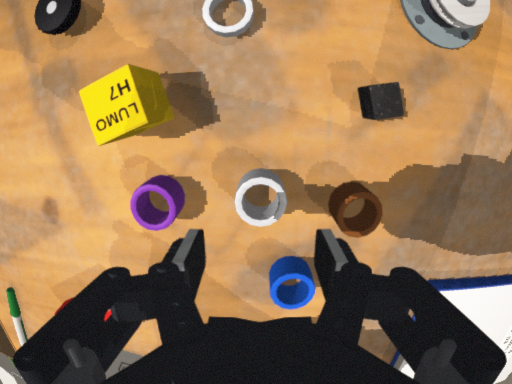

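The bright sleeve at (261,198) is between the fingers. It is 32 mm high, so it's the long one, and the brown and purple ones are clear at either side.

```bash
python3 -m pendant '0 0 40 0 0 0 0.35;0 0 70 0 0 0 0.35;0 0 86 0 0 0 0.35;0 0 94 0 0 0 0.35;0 0 94 0 0 0 0.35;0 0 94 0 0 0 0.35;0 0 94 0 0 0 -1;0 0 94 0 0 0 -1' 40; python3 -m pendant '0 0 0 0 0 0 -1;0 0 0 0 0 0 -1;0 0 0 0 0 0 -1;0 0 0 0 0 0 -1;0 0 0 0 0 0 -1;0 0 0 0 0 0 -1;0 0 0 0 0 0 -1;0 0 0 0 0 0 -1'; python3 -m pendant '0 0 -20 0 0 0 -1;0 0 -50 0 0 0 -1;0 0 -80 0 0 0 -1;0 0 -110 0 0 0 -1;20 20 -120 0 0 0 -1;50 45 -120 0 0 0 -1;80 73 -120 0 0 0 -1;100 92 -120 0 0 0 -1'; python3 -m pendant '30 27 0 0 0 0 -1;58 53 0 0 0 0 -1;79 74 0 0 0 0 -1;79 74 0 0 0 0 -1;79 74 0 0 0 0 -1;79 74 0 0 0 0 -1;79 74 0 0 0 0 -1;79 74 0 0 0 0 -1'; python3 held.py 115 165 20
```

```text
clock: 15.22
ee_pos: [0.6199, -0.0778, 0.009]
ee_rot: [-0.0, 3.139, -0.001]
force: [-3.4, 1.3, 10.9]
grip_width: 0.0388
gripper_force: 38.8
clock: 15.88
ee_pos: [0.6199, -0.0778, 0.009]
ee_rot: [-0.0, 3.139, -0.0]
force: [-1.5, 1.6, 8.4]
grip_width: 0.0382
gripper_force: 39.7
clock: 16.55
ee_pos: [0.5168, 0.0158, 0.1284]
ee_rot: [-0.0, 3.141, 0.0]
force: [1.4, -0.1, -0.5]
grip_width: 0.0383
gripper_force: 40.8
clock: 17.22
ee_pos: [0.4409, 0.0876, 0.1274]
ee_rot: [0.002, 3.141, -0.0]
force: [-0.0, -0.0, -1.7]
grip_width: 0.0386
gripper_force: 40.8
tcp [440.9  87.6 127.4]
z [121.2 133.  143.5 150.2 151.5] 1785
-21 213 137.1 | -18 501 145.1 | -15 143 150.9 | -12 9 150.4 | 12 370 137.0 | 15 473 142.9 | 18 75 150.7 | 21 1 149.1 | 
top x extent rel tcp -20.2 14.8 centre 438.2
```

```bash
python3 -m pendant '1 0 25 0 0 0 -1;1 0 45 0 0 0 -1;1 0 58 0 0 0 -1;1 0 67 0 0 0 -1;1 0 74 0 0 0 -1;1 0 76 0 0 0 -1;1 0 76 0 0 0 -1;1 0 76 0 0 0 -1'; python3 -m pendant '0 0 0 0 0 0 -1;0 0 0 0 0 0 -1;0 0 0 0 0 0 0.5;0 0 0 0 0 0 0.5;0 0 0 0 0 0 0.5;0 0 0 0 0 0 0.5;0 0 0 0 0 0 0.5;0 0 0 0 0 0 0.5'; python3 -m pendant '0 0 -30 0 0 0 1;0 0 -70 0 0 0 1;0 0 -100 0 0 0 1;0 0 -100 0 0 0 1;0 0 -100 0 0 0 1;0 0 -100 0 0 0 1;0 0 -100 0 0 0 1;0 0 -100 0 0 0 1'; python3 look.py sl_on 440 87 35 70 80 440 87 45 38 46 440 87 12 46.5 54
```

```text
clock: 17.93
ee_pos: [0.4395, 0.088, 0.0515]
ee_rot: [0.001, 3.141, 0.0]
force: [-0.6, -0.7, -1.1]
grip_width: 0.0383
gripper_force: 40.8
clock: 18.6
ee_pos: [0.4391, 0.0882, 0.0513]
ee_rot: [0.0, 3.142, 0.0]
force: [0.2, 0.4, 0.6]
grip_width: 0.0639
gripper_force: 0.0
clock: 19.27
ee_pos: [0.4385, 0.0882, 0.1503]
ee_rot: [-0.0, -3.14, -0.0]
force: [0.2, -0.3, -0.1]
grip_width: 0.0852
gripper_force: 0.0
tcp [438.5  88.2 150.3]
(439.4, 87.1, 20.3, 74.3, 1055)
(439.1, 86.1, 30.9, 42.6, 1595)
(440.1, 87.2, 9.5, 49.8, 337)
```

```bash
python3 -m pendant '0 -40 0 0 0 0 1;-4 -80 0 0 0 0 1;-4 -120 0 0 0 0 1;-4 -160 0 0 0 0 1;-4 -200 0 0 0 0 1;-4 -240 0 0 0 0 1;-4 -270 0 0 0 0 1;-4 -290 0 0 0 0 1'; python3 -m pendant '-3 -30 15 0 0 0 0.6;-3 -55 30 0 0 0 0.6;-3 -55 40 0 0 0 0.6;-3 -55 40 0 0 0 0.6;-3 -55 40 0 0 0 0.6;-3 -55 40 0 0 0 0.6;-3 -55 40 0 0 0 0.6;-3 -55 40 0 0 0 0.6'; python3 look.py cap 446 -257 35 24 33
```

```text
clock: 19.98
ee_pos: [0.4426, -0.2047, 0.1506]
ee_rot: [-0.003, -3.141, -0.0]
force: [0.3, 0.3, -0.5]
grip_width: 0.0855
gripper_force: 0.0
clock: 20.65
ee_pos: [0.4464, -0.2564, 0.1119]
ee_rot: [-0.001, 3.141, -0.001]
force: [0.2, 0.4, -0.8]
grip_width: 0.0682
gripper_force: 0.0
tcp [ 446.4 -256.4  111.9]
(447.3, -258.8, 24.0, 28.5, 2449)
```

```bash
python3 -m pendant '-1 -2 40 0 0 0 0.6;-1 -2 75 0 0 0 0.6;-1 -2 92 0 0 0 0.6;-1 -2 100 0 0 0 0.6;-1 -2 100 0 0 0 0.6;-1 -2 100 0 0 0 0.6;-1 -2 100 0 0 0 -1;-1 -2 100 0 0 0 -1' 40; python3 -m pendant '0 0 0 0 0 0 -1;0 0 0 0 0 0 -1;0 0 0 0 0 0 -1;0 0 0 0 0 0 -1;0 0 0 0 0 0 -1;0 0 0 0 0 0 -1;0 0 0 0 0 0 -1;0 0 0 0 0 0 -1'; python3 -m pendant '0 0 -30 0 0 0 -1;0 0 -70 0 0 0 -1;0 0 -110 0 0 0 -1;0 0 -130 0 0 0 -1;0 30 -138 0 0 0 -1;0 70 -138 0 0 0 -1;0 110 -138 0 0 0 -1;0 140 -138 0 0 0 -1'; python3 -m pendant '2 40 0 0 0 0 -1;4 80 0 0 0 0 -1;6 120 0 0 0 0 -1;8 160 0 0 0 0 -1;8 190 0 0 0 0 -1;8 206 0 0 0 0 -1;8 206 0 0 0 0 -1;8 206 0 0 0 0 -1'; python3 -m pendant '0 0 0 0 0 0 -1;0 0 0 0 0 0 -1;0 0 0 0 0 0 -1;0 0 0 0 0 0 -1;0 0 0 0 0 0 -1;0 0 0 0 0 0 -1;0 0 0 0 0 0 -1;0 0 0 0 0 0 -1'; python3 held.py 150 185 23
python3 - <<'E'
from h import *
im,d=bot.capture("side"); cv2.imwrite("pics/capside.png",cv2.resize(im[60:240,80:320],None,fx=2.5,fy=2.5))
E
```

```text
clock: 21.37
ee_pos: [0.4478, -0.2593, 0.0126]
ee_rot: [0.0, 3.14, -0.002]
force: [-1.6, -1.0, 10.2]
grip_width: 0.0454
gripper_force: 12.5
clock: 22.03
ee_pos: [0.4479, -0.2594, 0.0129]
ee_rot: [0.0, 3.139, -0.003]
force: [-0.9, 1.7, 11.9]
grip_width: 0.0441
gripper_force: 38.9
clock: 22.7
ee_pos: [0.4467, -0.1166, 0.1504]
ee_rot: [0.0, 3.14, -0.0]
force: [0.3, 0.2, 0.2]
grip_width: 0.0438
gripper_force: 41.7
clock: 23.37
ee_pos: [0.4392, 0.0879, 0.15]
ee_rot: [-0.003, 3.14, -0.0]
force: [0.7, 0.7, -0.1]
grip_width: 0.044
gripper_force: 41.7
clock: 24.03
ee_pos: [0.4391, 0.0871, 0.1493]
ee_rot: [-0.0, -3.142, -0.0]
force: [-0.7, 0.8, -1.0]
grip_width: 0.0438
gripper_force: 41.7
tcp [439.1  87.1 149.3]
z [154.1 164.3 164.9 165.4 166.5] 2178
-24 252 159.5 | -21 179 164.7 | -18 155 164.9 | -15 147 164.9 | -12 144 164.9 | -9 140 165.0 | -6 151 165.1 | -3 143 165.7 | 0 130 165.8 | 3 119 165.7 | 6 112 164.9 | 9 122 164.8 | 12 109 164.9 | 15 112 164.8 | 18 108 164.7 | 21 53 164.4 | 24 2 161.9 | 
top x extent rel tcp -24.3 21.6 centre 437.8
```

View pics/capside.png

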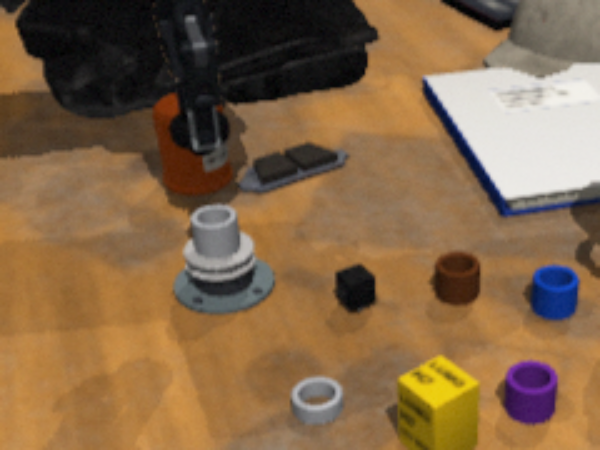

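The side view shows the spacer, pulley and long sleeve stacked at (215,245). The cap is held above them and the short sleeve at (317,400) hasn't moved.

```bash
python3 -m pendant '-1 0 30 0 0 0 -1;-1 0 50 0 0 0 -1;-1 0 60 0 0 0 -1;-1 0 67 0 0 0 -1;-1 0 72 0 0 0 -1;-1 0 74 0 0 0 -1;-1 0 74 0 0 0 -1;-1 0 74 0 0 0 -1'; python3 -m pendant '0 0 0 0 0 0 -1;0 0 0 0 0 0 -1;0 0 0 0 0 0 0.6;0 0 0 0 0 0 0.6;0 0 0 0 0 0 0.6;0 0 0 0 0 0 0.6;0 0 0 0 0 0 0.6;0 0 0 0 0 0 0.6'; python3 -m pendant '0 0 -30 0 0 0 1;0 0 -60 0 0 0 1;0 0 -90 0 0 0 1;0 0 -90 0 0 0 1;0 0 -90 0 0 0 1;0 0 -90 0 0 0 1;0 0 -90 0 0 0 1;0 0 -90 0 0 0 1'; python3 look.py cap_on 440 87 40 86 95 440 87 45 38 46
python3 - <<'E'
from h import *
im,d=bot.capture("side"); cv2.imwrite("pics/fin.png",cv2.resize(im[60:240,80:320],None,fx=2.5,fy=2.5))
im,d=bot.capture("top"); P=cloud("top",d); print("short",ring(P,(.471,-.103),.05,.012,.022))
E
```

```text
clock: 24.8
ee_pos: [0.4405, 0.0872, 0.0758]
ee_rot: [0.0, 3.141, 0.0]
force: [0.1, 0.6, -0.5]
grip_width: 0.0436
gripper_force: 41.7
clock: 25.47
ee_pos: [0.4402, 0.0872, 0.0753]
ee_rot: [0.0, 3.142, 0.0]
force: [0.5, -0.2, 0.5]
grip_width: 0.0683
gripper_force: 0.0
clock: 26.13
ee_pos: [0.4395, 0.0872, 0.1643]
ee_rot: [-0.0, -3.14, 0.0]
force: [0.2, 0.1, -0.4]
grip_width: 0.0857
gripper_force: 0.0
tcp [439.5  87.2 164.3]
(439.5, 86.4, 23.8, 90.6, 2653)
(438.9, 86.1, 30.9, 42.5, 1100)
short (470.9, -102.9, 19.6, 16.0, 103)
```

View pics/fin.png

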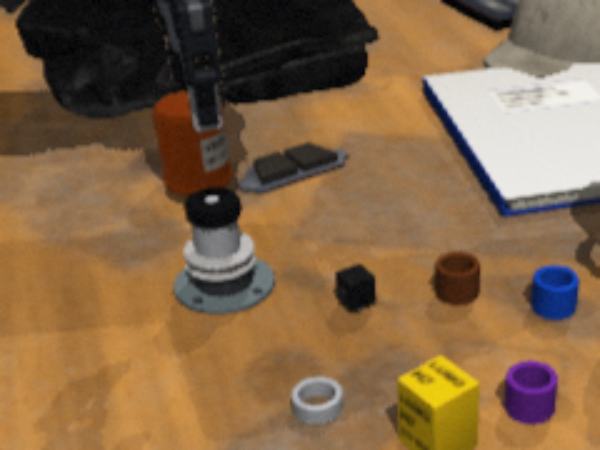

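The cap sits flat on the sleeve at (213,207) with its top at 90 mm, and the gripper is clear.

```bash
python3 -c "
from rig import bot
print(bot.job_done())"
```

```text
the job is handed in; nothing more can be done
None
```

The spacer, pulley, longer sleeve and cap are stacked on the axle, seated and released. The shorter sleeve hasn't moved, and I handed the job in at about 26 s; the hand-in call gave no verdict.

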